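# Seat a bar in the clamping fixture and hold the sprung cam lever in its third notch

### The arm

A 7-joint arm with a two-finger parallel gripper is mounted at the origin on the work surface. World frame = base frame: x ahead of the robot, y to its left, z up, the work surface at z = 0. Lengths are in m, angles in rad, forces in N, time in s.
With the tool pointing down it reaches from about 0.425 to 0.925 m from the base axis. Payload 6.8 kg.
Tool frame: the origin (TCP) lies at the very end of the fingers, on their centre line; the grasp point (between the pads) lies 19 mm behind it (r.tcp_to_grasp is the distance from the TCP to the grasp point, in m); z points along the fingers, y is the line along which they close (so a half turn about z gives the same grasp; the last joint's range is limited). The gripper opens to 85 mm and grips with 20 to 120 N. Pads are 22 mm wide; open, the fingers measure 114 mm over their backs; the gripper's body (76 mm by 85 mm) begins 54 mm behind the grasp point. The pads swing forward as they close: fully open they stand 13 mm farther back than shut.
Start: joints at [-1.428, 0.477, 0.022, 1.555, -0.011, 1.109, -0.083], TCP at [0.168, 0.654, 0.231] pointing down, gripper open.
Joint ranges: [-2.96, 2.96], [-0.34, 2.1], [-1.41, 1.46], [0.24, 2.44], [-1.37, 4.51], [0.17, 1.92], [-2.96, 2.96]. Speed limits (rad/s): [2.39, 2.39, 3.14, 3.14, 3.14, 3.14, 3.14].

### API

Orientations are given as a rotation vector (axis times angle).
In Python, from bench import r gives the robot as it stands.
- The arm moves only by the tool step_arm, never from a script. Its argument "moves" is a list of rows, each a list of 7 numbers: the shift along the tool's x, y, z in mm, then the turn, a rotation vector about the tool's x, y, z in rad, then the finger opening in mm, from 0 to 85.4. A call has 1 to 8 rows; each row is the pose to reach, as a shift and turn from the pose commanded when the call began, along the tool's axes at that moment; what a row does not reach only later rows make up. A row lasts 1/10 s, in which the tool goes at most 50 mm and 8.59 degrees, less where a joint would pass 70% of its speed; a pose out of reach is approached as far as the arm can. A call with a gripper value outside its range is refused whole. The fingers move at their own pace and stop on an object; "grip_force" is the grip in N (left out, the last holds). Time passes only in rows, so rows that repeat a pose let the fingers close. It gives the time, the measured TCP pose, the force, the opening and the grip force at its end, in the units of the state.
- r.get_obs(): the state, without advancing time (a new reading comes with each control period).
- r.grab_frame(name): name is "side" or "top"; returns a dict with "image" (480x640x3 uint8, red, green, blue), "depth" (480x640 float32, m along the optical axis (not along the pixel's ray), 0 where there is no reading), "mtx" (3x3 intrinsics, pixels), "rvec" (rotation vector, rad) and "tvec" (3), from world to camera coordinates, as OpenCV has them. Camera axes: x right, y down, z forward; pixel columns grow to the right and rows downward; lengths in m; the calibration is good to about 2 mm. A picture is of the moment at which its call begins.
- r.hand_in(): hands the job in; it is judged then, once.
The state is a dict: "clock": time; "joints": joint angles; "qvel": joint speeds; "tau": joint torques, N m; "tcp_pos": TCP position; "orientation": TCP orientation; "contact_force": force on the tool from outside, world axes, zero at the start; "moment": the same for the moment, N m; "grip_width": finger opening in m; "gripper_force": force on a finger pad.
Only numpy, scipy, OpenCV 4.12 (cv2) and the standard library are available. Lean on these libraries where they do the work, as an engineer would, in place of code of your own. Each camera call takes 0.05 s, during which the arm holds its last target. There are 200 camera calls.

### The job

Slide the aluminium bar along the channel of the clamping fixture until it sits fully home against the brass stop. Then swing the red-handled spring-return lever away from you, past its first two notches (yellow marks) into the third (green mark) so that the jaw clamps the bar, without ever going on to the red marks. Finish while still holding the lever there against its spring, without letting go, and leave the oil bottle, wrench and tin alone.

Things in the scene. Friction and masses are not known exactly. Their poses are not given: they have to be found in the camera images.
- fixture: Fixed grey-green clamping fixture. Origin on the bench under mid-channel; x along the channel away from the robot, y left. Base plate x -135..135, y -240..45 mm, top (channel floor) at z 15. Left fence 12 tall, inner face y +24, x -120..120; right guide 12 tall, inner face y -24, x -120..-30; then the jaw, x -20..60. Near end open.
- bar: Loose aluminium bar 110 (x) x 40 (y) x 20 (z) mm, 0.17-0.34 kg, lying flat in the channel, lengthwise, its far end 30 to 90 mm short of the stop. Origin: centre of its underside, x along its length. The channel is 48 mm wide (8 mm side play); 1 to 4 N slides it.
- stop_face (a point): Centre of the lower edge of the near face of the brass end stop (44 wide, 22 mm tall), at the channel floor; axes as the fixture's. The stop is locked at a different place along the channel in each run and does not give. With the bar home, the bar's origin is 55 mm to -x of this point.
- jaw: Steel sliding jaw, 80 mm long, 16 mm tall, right of the channel. Origin: middle of the lower edge of its clamping face. The lever drives it towards +y by 8.5 mm per rad; it meets the bar, pressed on the fence, at about 0.95 rad and from there clamps it through a spring (about 5 N at 1.04 rad, 10 N at 1.2).
- pivot (a point): Point on the lever's vertical pivot axis, 80 mm above the bench, at fixture x 20, y -90 mm; axes as the fixture's.
- handle (a point): Mid-height point, on the axis, of the upright red handle on the lever: a cylinder 18 mm in diameter, 55 mm tall, its axis 100 mm from the pivot axis; foot 55, this point 85, top 110 mm above the bench. Its x axis points outwards from the pivot. Nothing stands within 60 mm of its path above 60 mm height.
- lever (a joint): Lever angle, rad: 0 at home (white mark), growing counter-clockwise from above (handle goes away from the robot). At 0 it points from the pivot at -120 deg to the fixture x axis. Notches, felt as force easing, at 0.4, 0.8 (yellow) and 1.2 (green, third; counts from 1.04 to 1.36); red marks from 1.44 to the end, 1.6. The spring always returns it: 2-13 N at the handle, about 11 N in the third.
- oil: Blue plastic oil bottle with red cap, 56 mm diameter, 140 mm tall, standing left of the fixture. Origin: centre of its underside. Leave alone.
- wrench: Steel wrench 170 mm long lying on the bench left of the fixture. Leave alone.
- tin: Tin with orange band, 66 mm diameter, 75 mm tall, standing beyond the fixture. Origin: centre of its underside. Leave alone.

How it is judged:
On the way, in this order (a step that is already met when the one before it is completed fails the run):
1. bar home against the stop, lever still near its home (x of bar in the frame of stop_face above -0.0585 m and y of bar in the frame of stop_face between -0.012 and 0.012 m and z of bar in the frame of stop_face below 0.005 m and angle between the x axis of bar and the x axis of fixture, either way round below 0.1 rad and value of joint lever below 0.3 rad), for 0.2 s.
2. lever in the third notch, bar clamped (value of joint lever between 1.04 and 1.36 rad and contact force between jaw and bar above 2 N), for 0.2 s.
At the end, for the whole second after the job is handed in: The bar lies flat in the channel with its end within 3.5 mm of the stop and is clamped by the jaw (over 2 N); the lever is still, between 1.04 and 1.36 rad (in the third notch), and the robot is still pressing on or gripping the lever with over 1.5 N (all of step 2 and x of bar in the frame of stop_face above -0.0585 m and y of bar in the frame of stop_face between -0.012 and 0.012 m and z of bar in the frame of stop_face below 0.005 m and angle between the x axis of bar and the x axis of fixture, either way round below 0.1 rad and contact force between any of the fingers, the arm and lever above 1.5 N and velocity of joint lever between -0.1 and 0.1 rad/s); the arm keeps its last pose, push and grip.
It fails at once if oil bottle, wrench or tin moved more than 15 mm (distance of any of oil, wrench, tin from where it was at the start of the episode above 0.015 m).
It fails at once if lever pushed on to the red marks (over 1.44 rad) (value of joint lever above 1.44 rad).
It also fails if it takes over 45 s, if anything falls off the work surface, if the arm or the gripper's body presses on something with over 40 N, if the wrist force passes 120 N, or if a joint passes its speed limit or range.

## Working session

There is one attempt and no reset: what is moved stays moved. The work goes in short steps, Python scripts to look and compute and a tool call to move; the robot and the scene stay as the last step left them, time stands still between calls to the robot, and variables do not carry over. Pictures are saved under pics/ and viewed, at most 10 in all, crops included, and the job is handed in when it is done.

Besides the shell and the picture viewer there is one more tool, called after ">>>" as a command line: name --pt "numbers of a row" for each row, then --argument value for the rest. step_arm: Moves the arm, as the interface text tells. Its arguments: {"type":"object","properties":{"moves":{"type":"array","items":{"type":"array","items":{"type":"number"}}},"grip_force":{"type":"number"}},"required":["moves"]}

```bash
mkdir -p pics; ls; python3 - <<'E'
from bench import r
import cv2,pickle
o=r.get_obs();print({k:o[k] for k in('clock','tcp_pos','orientation','grip_width')})
d={}
for n in('top','side'):
    f=r.grab_frame(n);d[n]=f;cv2.imwrite(f'pics/{n}0.png',f['image'][...,::-1]);print(n,f['mtx'],f['rvec'],f['tvec'])
pickle.dump(d,open('f0.pkl','wb'))
E
```

```text
pics
{'clock': 0.0, 'tcp_pos': array([0.16738711, 0.65329355, 0.23030864]), 'orientation': array([-3.92936749e-01, -3.11680390e+00,  2.91807140e-03]), 'grip_width': 0.08528289205650824}
top [[516.40897254   0.         312.75928117]
 [  0.         516.40897254 237.40368137]
 [  0.           0.           1.        ]] [ 2.20597166 -2.16051194  0.06664213] [0.11942153 0.63966182 0.9183903 ]
side [[439.26795595   0.         321.41155612]
 [  0.         439.26795595 245.62985586]
 [  0.           0.           1.        ]] [ 2.19809917 -0.91770166  0.4132545 ] [-0.36654768  0.43467113  0.40414156]
```

View pics/top0.png

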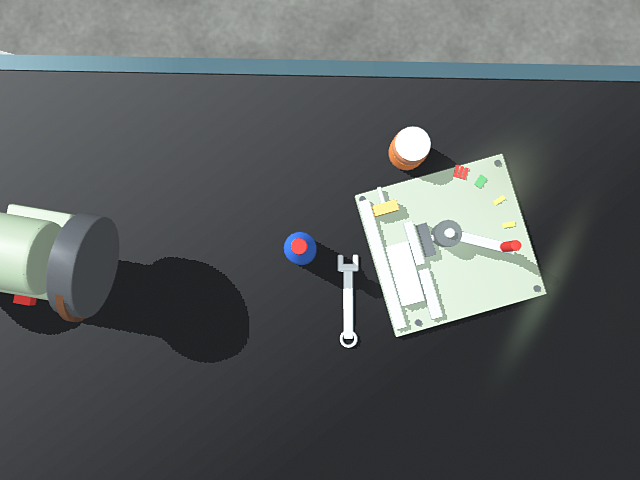

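View pics/side0.png

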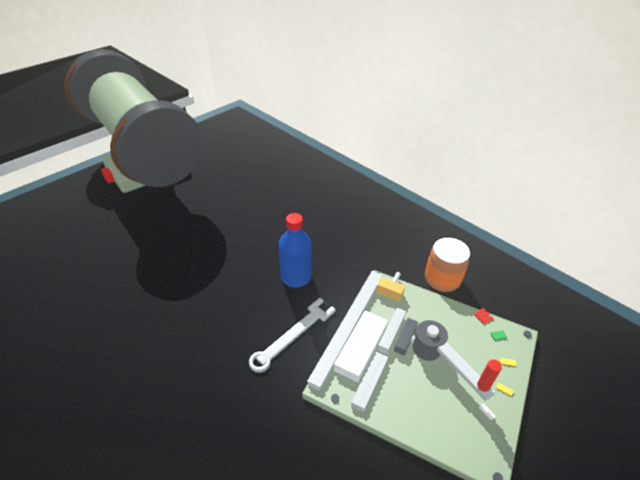

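The top view shows the fixture with plate corners near (357,195), (502,154), (546,293) and (397,336). The bar is near (407,272), the brass stop at (386,208), the lever pivot at (449,233) and the red handle at (511,246). The oil bottle is at (300,248), the wrench at (348,300) and the tin at (410,147), all left of or beyond the fixture.

```bash
cat > h.py <<'E'
import numpy as np,cv2
def cast(f,uv,z):
    R=cv2.Rodrigues(f['rvec'])[0];c=-R.T@np.ravel(f['tvec'])
    n=cv2.undistortPoints(np.float64(uv).reshape(-1,1,2),f['mtx'],None)[:,0]
    d=np.c_[n,np.ones(len(n))]@R
    return c+d*((z-c[2])/d[:,2])[:,None]
def blob(m):
    cs=cv2.findContours(m.astype(np.uint8),cv2.RETR_EXTERNAL,cv2.CHAIN_APPROX_NONE)[0]
    return max(cs,key=cv2.contourArea)
def fixture(f):
    h=cv2.cvtColor(f['image'],cv2.COLOR_RGB2HSV);H,S,V=cv2.split(h)
    m=((H>35)&(H<75)&(S>15)&(V>90)); m[:, :300]=0
    if f.get('side'): m[:260]=0
    c=blob(cv2.morphologyEx(m.astype(np.uint8),cv2.MORPH_CLOSE,np.ones((15,15))))
    hull=cv2.convexHull(c)
    return cv2.boxPoints(cv2.minAreaRect((cast(f,hull[:,0],.015)[:,:2]*1000).astype(np.float32))),hull
def T(o,yaw,p): 
    c,s=np.cos(yaw),np.sin(yaw);return np.array(o)+np.array([[c,-s],[s,c]])@np.array(p)
E
python3 - <<'E'
from h import *
import pickle
d=pickle.load(open('f0.pkl','rb'));d['side']['side']=1
for n in('top','side'):
    f=d[n];box,hull=fixture(f)
    print(n,box.round(1).tolist(),[np.linalg.norm(box[i]-box[(i+1)%4]).round(1) for i in range(2)],box.mean(0))
    e=[(box[(i+1)%4]-box[i]) for i in range(4)]
    long=max(e,key=np.linalg.norm);yaw=np.arctan2(long[1],long[0]);
    yaw=(yaw+np.pi/2 )%np.pi; yaw=yaw-np.pi if yaw>np.pi/2 else yaw
    ctr=box.mean(0);o=T(ctr,yaw,[0,97.5]);print('yaw',yaw,'origin',o)
    h=cv2.cvtColor(f['image'],cv2.COLOR_RGB2HSV);H,S,V=cv2.split(h)
    inv=lambda P:np.array([T([0,0],-yaw,p-o) for p in P])
    ms=(H>15)&(H<26)&(S>90)&(V>100);ms[:,:360]=0;
    if n=='top':ms[:190]=0;ms[:,405:]=0
    else: ms[:,:375]=0;ms[:,406:]=0;ms[:270]=0
    c=blob(ms);q=inv(cast(f,c[:,0],.037)[:,:2]*1000);print('stop fixture ext (z37)',q.min(0),q.max(0), 'pix',cv2.boundingRect(c))
    mb=(S<25)&(V>200)
    roi=np.zeros_like(mb);(x0,x1,y0,y1)=(375,435,230,310) if n=='top' else (330,392,308,385);roi[y0:y1,x0:x1]=1
    c=blob(mb&roi);q=cast(f,c[:,0],.035)[:,:2]*1000;rr=cv2.minAreaRect(q.astype(np.float32));qf=inv(q);print('bar',rr,'fix',inv([np.array(rr[0])]),qf.min(0),qf.max(0))
    mr=((H<6)|(H>174))&(S>150)&(V>90)
    roi=np.zeros_like(mb);(x0,x1,y0,y1)=(490,530,235,260) if n=='top' else (470,505,350,395);roi[y0:y1,x0:x1]=1
    c=blob(mr&roi);print('handle pix',cv2.boundingRect(c));
    for z in(.055,.11):
        q=cast(f,c[:,0],z)[:,:2]*1000;print('handle z',z,'fix ext',inv(q).min(0),inv(q).max(0))
    print('handle pred fix',[20+100*np.cos(-2*np.pi/3),-90+100*np.sin(-2*np.pi/3)])
E
```

```text
top [[436.29998779296875, -26.799999237060547], [529.5999755859375, -329.5], [811.7000122070312, -242.5], [718.4000244140625, 60.099998474121094]] [np.float32(316.7), np.float32(295.2)] [ 623.9852  -134.65811]
yaw 0.29889572 origin [595.27488565 -41.48104215]
stop fixture ext (z37) [96.05723808 34.55834401] [115.38007277  37.6984394 ] pix (372, 206, 5, 11)
bar ((582.2401123046875, -23.710193634033203), (140.92770385742188, 87.63665008544922), 1.175297498703003) fix [[-7.22394677 20.82121446]] [-75.43758448 -26.05602299] [72.43966015 60.74673699]
handle pix (501, 240, 20, 12)
handle z 0.055 fix ext [ -29.99022709 -191.82413755] [ -10.36210131 -157.27673983]
handle z 0.11 fix ext [ -26.47002301 -170.0905818 ] [  -8.03402779 -137.64144905]
handle pred fix [np.float64(-29.99999999999998), np.float64(-176.60254037844388)]
side [[448.1000061035156, -26.299999237060547], [531.7999877929688, -301.0], [805.0, -217.6999969482422], [721.2999877929688, 56.900001525878906]] [np.float32(287.1), np.float32(285.6)] [ 626.5556  -122.02544]
yaw 0.2958746 origin [598.12688801 -28.76205528]
stop fixture ext (z37) [ 74.77664527 -23.38645374] [111.74831107  21.98114918] pix (376, 278, 29, 24)
bar ((576.6917114257812, -33.55040740966797), (120.5682144165039, 86.71236419677734), 24.927412033081055) fix [[-21.89993581   1.66970889]] [-85.69873985 -39.49995587] [42.32100121 42.61949921]
handle pix (478, 360, 23, 31)
handle z 0.055 fix ext [ -29.69820118 -192.36746483] [  24.47401862 -169.55324296]
handle z 0.11 fix ext [ -65.91196485 -183.73323443] [ -17.19955672 -163.21837107]
handle pred fix [np.float64(-29.99999999999998), np.float64(-176.60254037844388)]
```

```bash
python3 - <<'E'
import pickle,cv2
d=pickle.load(open('f0.pkl','rb'))
i=d['top']['image'][...,::-1][145:345,350:550];cv2.imwrite('pics/topc.png',cv2.resize(i,None,fx=3,fy=3,interpolation=cv2.INTER_CUBIC))
i=d['side']['image'][...,::-1][260:460,300:545];cv2.imwrite('pics/sidec.png',cv2.resize(i,None,fx=3,fy=3,interpolation=cv2.INTER_CUBIC))
E
```

```text
(no output)
```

View pics/topc.png

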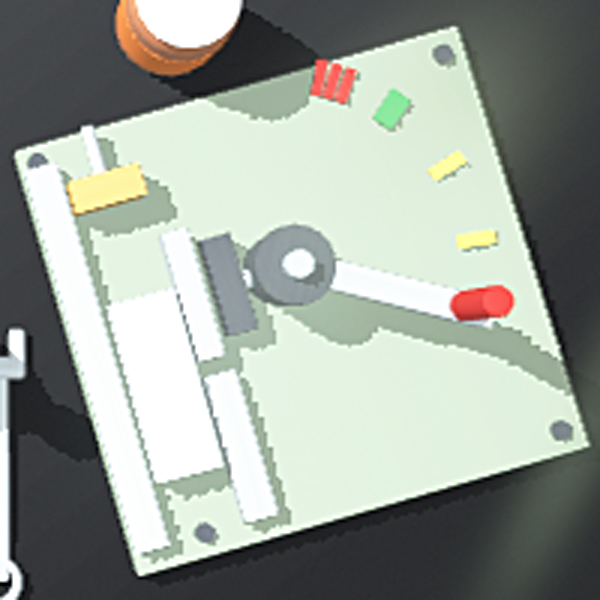

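View pics/sidec.png

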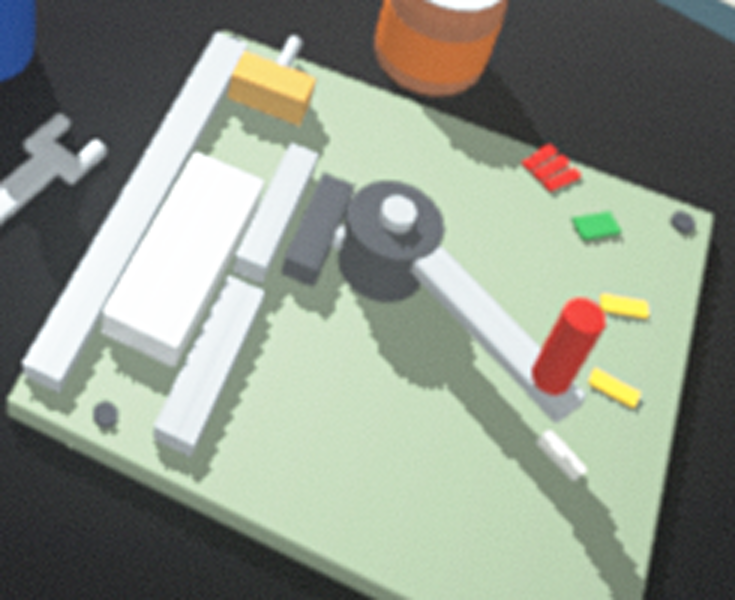

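The crops show the following in crop pixels:
- **Top crop:** plate corners at (15,152), (458,28), (590,445) and (138,577). Bar end corners at (158,485), (225,467) and (108,303). Stop top near edge from (73,213) to (147,192). Handle top at (497,301).
- **Side crop:** bar top corners at (200,153), (263,183), (103,320) and (172,355). Handle top at (585,315).

```bash
python3 - <<'E'
from h import *
import pickle
d=pickle.load(open('f0.pkl','rb'));t,s=d['top'],d['side']
P=lambda f,l,z,o:cast(f,np.array(l)/3+o,z)[:,:2]*1000
to,so=np.array([350,145])-.33,np.array([300,260])-.33
mod=np.array([[135,45],[135,-240],[-135,-240],[-135,45]],float)
w=P(t,[[15,152],[458,28],[590,445],[138,577]],.015,to)
M=np.eye(3)
a=mod-mod.mean(0);b=w-w.mean(0)
yaw=np.arctan2((a[:,0]*b[:,1]-a[:,1]*b[:,0]).sum(),(a*b).sum());o=w.mean(0)-T([0,0],yaw,mod.mean(0))
print('yaw',yaw,'o',o,'res',[(T(o,yaw,m)-q).round(1).tolist() for m,q in zip(mod,w)])
inv=lambda Q:np.array([T([0,0],-yaw,q-o) for q in Q]).round(1).tolist()
print('side plate far L,R',inv(P(s,[[222,32],[713,213]],.015,so)),'want 135,45;135,-240')
print('bar top',inv(P(t,[[108,303],[158,485],[225,467]],.035,to)))
print('bar side',inv(P(s,[[200,153],[263,183],[172,355],[103,320]],.035,so)))
print('stop top near edge z37',inv(P(t,[[73,213],[147,192]],.037,to)),'z15',inv(P(t,[[73,213],[147,192]],.015,to)))
print('stop top far edge',inv(P(t,[[68,185],[142,165]],.037,to)))
print('stop side near top edge',inv(P(s,[[230,85],[304,107]],.037,so)),'low',inv(P(s,[[233,98],[300,124]],.015,so)))
print('handle top',inv(P(t,[[497,301]],.11,to)),inv(P(s,[[585,315]],.11,so)),'pred -30,-176.6')
print('jaw side far/near top-left',inv(P(s,[[293,147],[238,262]],.031,so)))
for n,p in(('pivot',[20,-90]),('handle',[-30,-176.6])):print(n,T(o,yaw,p))
for n,f in d.items():
    R=cv2.Rodrigues(f['rvec'])[0];print(n,-R.T@np.ravel(f['tvec']))
E
```

```text
yaw 0.2982084959441408 o [601.70766183 -24.91708825] res [[0.6, 0.7], [1.8, 0.2], [-1.9, -0.4], [-0.6, -0.5]]
side plate far L,R [[134.2, 42.0], [136.7, -241.7]] want 135,45;135,-240
bar top [[29.1, 18.8], [-82.6, 20.9], [-83.3, -20.3]]
bar side [[29.0, 13.9], [26.5, -23.0], [-86.5, -20.6], [-85.1, 16.2]]
stop top near edge z37 [[86.6, 24.0], [86.6, -22.2]] z15 [[88.2, 20.9], [88.2, -26.4]]
stop top far edge [[103.6, 22.1], [103.0, -24.0]]
stop side near top edge [[79.2, 17.1], [83.7, -25.0]] low [[89.3, 16.8], [89.5, -23.9]]
handle top [[-29.2, -175.7]] [[-29.2, -179.1]] pred -30,-176.6
jaw side far/near top-left [[59.5, -28.3], [-22.0, -28.7]]
pivot [ 647.26769143 -105.0687177 ]
handle [ 624.9182663  -202.53698534]
top [0.57311872 0.12540752 0.96056098]
side [ 0.25713027 -0.24425089  0.60070968]
```

```bash
cat > g.py <<'E'
import sys,numpy as np
from scipy.spatial.transform import Rotation as Ro
from bench import r
O=np.array([601.7,-24.9]);Y=.2982
def go(fx,fy,z,ydeg):
    "target in fixture mm, tool y line at ydeg in fixture frame, pointing down"
    o=r.get_obs();R=Ro.from_rotvec(o['orientation'])
    c,s=np.cos(Y),np.sin(Y);xy=O+np.array([[c,-s],[s,c]])@[fx,fy]
    d=R.inv().apply(np.r_[xy,z]-np.array(o['tcp_pos'])*1000)
    a=np.radians(ydeg)+Y;y=np.array([np.cos(a),np.sin(a),0]);zz=np.array([0,0,-1.])
    t=Ro.from_matrix(np.c_[np.cross(y,zz),y,zz])
    print('goal',xy.round(1),'shift',d.round(1),'turn',(R.inv()*t).as_rotvec().round(3))
def st():
    o=r.get_obs();c,s=np.cos(Y),np.sin(Y);p=np.array(o['tcp_pos'])*1000
    F=np.array([[c,s],[-s,c]])
    print('t',round(o['clock'],2),'fix',(F@(p[:2]-O)).round(1),'z',p[2].round(1),'Ffix',(F@o['contact_force'][:2]).round(2),o['contact_force'][2].round(2),'w',o['grip_width'],o['gripper_force'])
    y=Ro.from_rotvec(o['orientation']).as_matrix();print('ydeg',np.degrees(np.arctan2(y[1,1],y[0,1])-Y).round(2),'tilt',y[:,2].round(3),'j',np.round(o['joints'],2))
if __name__=='__main__':
    st()
    if len(sys.argv)>1: go(*map(float,sys.argv[1:]))
E
python3 g.py -120 260 231 0; python3 g.py -115 0 200 0
```

```text
t 0.1 fix [-215.8  775.9] z 230.4 Ffix [ 1.1  -0.05] -0.54 w 0.08538065767068796 0.0
ydeg 58.54 tilt [-0.    -0.002 -1.   ] j [-1.43  0.48  0.02  1.56 -0.01  1.11 -0.08]
goal [410.6 188.4] shift [-3.510e+02 -3.901e+02  1.000e-01] turn [-1.000e-03  1.000e-03  1.022e+00]
t 0.1 fix [-215.8  775.9] z 230.4 Ffix [ 1.1  -0.05] -0.54 w 0.08538065767068796 0.0
ydeg 58.54 tilt [-0.    -0.002 -1.   ] j [-1.43  0.48  0.02  1.56 -0.01  1.11 -0.08]
goal [491.8 -58.7] shift [-490.9 -609.2   31.5] turn [-1.000e-03  1.000e-03  1.022e+00]
```

>>> step_arm --pt "-383 -235 0 0 0 1.02 0" --pt "-383 -235 0 0 0 1.02 0" --pt "-383 -235 0 0 0 1.02 0" --pt "-383 -235 0 0 0 1.02 0" --pt "-383 -235 0 0 0 1.02 0" --pt "-383 -235 0 0 0 1.02 0" --pt "-383 -235 0 0 0 1.02 0" --pt "-383 -235 0 0 0 1.02 0"

```text
clock: 0.9
tcp_pos: [0.4467, 0.3649, 0.2311]
orientation: [-1.868, -2.526, 0.0]
contact_force: [0.4, 1.3, -0.9]
grip_width: -0.0002
gripper_force: 0.0
```

```bash
python3 g.py -115 0 120 0
```

```text
t 0.9 fix [-33.6 418.2] z 231.1 Ffix [0.8  1.14] -0.87 w -0.00019740778764373385 0.0
ydeg -0.08 tilt [-0. -0. -1.] j [-1.07  0.32  0.35  1.81 -0.13  1.02 -0.38]
goal [491.8 -58.7] shift [-418.3  -80.8  111.2] turn [-0.     0.    -0.001]
```

>>> step_arm --pt "-418 -81 0 0 0 0 0" --pt "-418 -81 0 0 0 0 0" --pt "-418 -81 0 0 0 0 0" --pt "-418 -81 0 0 0 0 0" --pt "-418 -81 0 0 0 0 0" --pt "-418 -81 0 0 0 0 0" --pt "-418 -81 0 0 0 0 0" --pt "-418 -81 0 0 0 0 0"

```text
clock: 1.7
tcp_pos: [0.4888, -0.0329, 0.2313]
orientation: [-1.864, -2.529, -0.001]
contact_force: [1.3, 0.7, 1.2]
grip_width: -0.0002
gripper_force: 0.0
```

```bash
python3 g.py -115 0 60 0
```

```text
t 1.7 fix [-110.3   25.5] z 231.3 Ffix [1.48 0.31] 1.18 w -0.000199348002556974 0.0
ydeg 0.12 tilt [ 0.  0. -1.] j [-0.56  0.18  0.57  2.02 -0.12  0.98  0.37]
goal [491.8 -58.7] shift [-25.6  -4.8 171.3] turn [ 0.    -0.     0.002]
```

>>> step_arm --pt "-26 -5 50 0 0 0 0" --pt "-26 -5 100 0 0 0 0" --pt "-26 -5 140 0 0 0 0" --pt "-26 -5 170 0 0 0 0" --pt "-26 -5 170 0 0 0 0" --pt "-26 -5 170 0 0 0 0"

```text
clock: 2.3
tcp_pos: [0.4921, -0.0576, 0.0616]
orientation: [-1.865, -2.528, 0.001]
contact_force: [0.5, -0.4, 0.9]
grip_width: -0.0001
gripper_force: 0.0
```

```bash
python3 g.py -115 0 24 0; python3 - <<'E'
from bench import r
import cv2,numpy as np
t=r.grab_frame('top')['image'][...,::-1][145:345,350:550];s=r.grab_frame('side')['image'][...,::-1][250:450,290:490]
cv2.imwrite('pics/c1.png',cv2.resize(np.hstack([t,s]),None,fx=2,fy=2,interpolation=cv2.INTER_CUBIC))
E
```

```text
t 2.3 fix [-114.4    0.9] z 61.6 Ffix [ 0.32 -0.51] 0.87 w -0.00014416693492158136 0.0
ydeg 0.08 tilt [-0.001 -0.    -1.   ] j [-0.38  0.47  0.47  2.14 -0.36  0.61  0.64]
goal [491.8 -58.7] shift [-0.9 -0.6 37.6] turn [-0.001  0.     0.001]
```

View pics/c1.png

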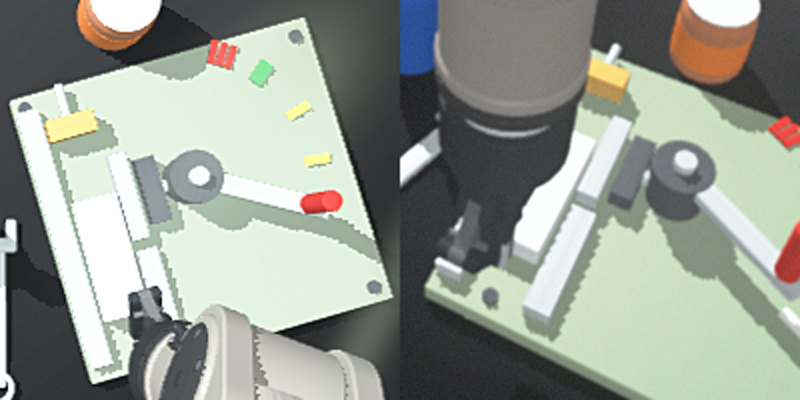

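The crops show the closed fingers just short of the bar's near end, at (145,300) in the left half, in line with the channel. I'll lower them and start pushing.

>>> step_arm --pt "0 0 20 0 0 0 0" --pt "0 0 38 0 0 0 0" --pt "0 0 38 0 0 0 0" --pt "0 8 38 0 0 0 0" --pt "0 16 38 0 0 0 0" --pt "0 24 38 0 0 0 0" --pt "0 32 38 0 0 0 0" --pt "0 40 38 0 0 0 0"

```text
clock: 3.2
tcp_pos: [0.5299, -0.0461, 0.0244]
orientation: [-1.865, -2.526, 0.002]
contact_force: [-7.9, -2.2, 12.4]
grip_width: -0.0003
gripper_force: 6.1
```

```bash
python3 g.py -38 0 24 0
```

```text
t 3.2 fix [-74.9   0.8] z 24.4 Ffix [-8.21  0.24] 12.41 w -0.00028571529258114 6.131570599973202
ydeg 0.06 tilt [-0.002  0.    -1.   ] j [-0.36  0.58  0.42  2.07 -0.42  0.58  0.65]
goal [565.4 -36.1] shift [-0.9 36.9  0.3] turn [-0.002 -0.001  0.001]
```

>>> step_arm --pt "0 4 0 0 0 0 0" --pt "0 8 0 0 0 0 0" --pt "0 12 0 0 0 0 0" --pt "0 16 0 0 0 0 0" --pt "0 20 0 0 0 0 0" --pt "0 20 0 0 0 0 0"

```text
clock: 3.8
tcp_pos: [0.5502, -0.0397, 0.0242]
orientation: [1.864, 2.528, 0.0]
contact_force: [-2.5, -1.5, 4.0]
grip_width: -0.0002
gripper_force: 2.0
```

```bash
python3 g.py -38 0 24 0
```

```text
t 3.8 fix [-53.6   0.9] z 24.2 Ffix [-2.86 -0.65] 3.99 w -0.00023731701474135572 2.044075448065996
ydeg 0.1 tilt [ 0. -0. -1.] j [-0.36  0.6   0.42  2.02 -0.42  0.6   0.64]
goal [565.4 -36.1] shift [-1.  15.6  0.2] turn [0.    0.    0.002]
```

Pushing well. Now small increments until the stop.

>>> step_arm --pt "0 3 0 0 0 0 0" --pt "0 6 0 0 0 0 0" --pt "0 9 0 0 0 0 0" --pt "0 11 0 0 0 0 0" --pt "0 11 0 0 0 0 0"

```text
clock: 4.3
tcp_pos: [0.5603, -0.0366, 0.0241]
orientation: [-1.865, -2.528, 0.0]
contact_force: [-2.7, 0.0, 5.3]
grip_width: -0.0004
gripper_force: 2.7
```

```bash
python3 g.py -38 0 24 0; python3 - <<'E'
from bench import r
import cv2,numpy as np
t=r.grab_frame('top')['image'][...,::-1][185:305,350:470]
s=r.grab_frame('side')['image'][...,::-1][250:370,350:470]
cv2.imwrite('pics/c2.png',cv2.resize(np.hstack([t,s]),None,fx=3.3,fy=3.3,interpolation=cv2.INTER_CUBIC))
E
```

```text
t 4.3 fix [-43.   1.] z 24.1 Ffix [-2.6   0.82] 5.26 w -0.00037519642451262476 2.693856507539749
ydeg 0.09 tilt [-0. -0. -1.] j [-0.37  0.61  0.42  2.   -0.42  0.61  0.63]
goal [565.4 -36.1] shift [-1.   5.   0.1] turn [-0.     0.     0.002]
```

View pics/c2.png

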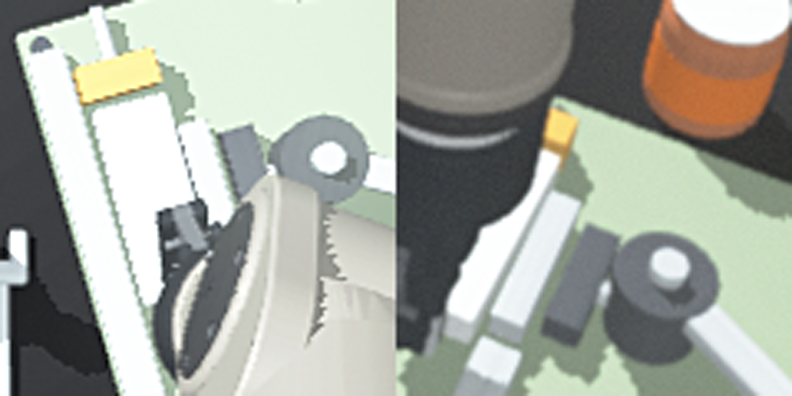

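The bar's far edge, at about (95,110)–(165,93) in the left crop, is a few pixels short of the brass stop. I'll push on until the force rises.

>>> step_arm --pt "0 1 0 0 0 0 0" --pt "0 2 0 0 0 0 0" --pt "0 3 0 0 0 0 0" --pt "0 4 0 0 0 0 0" --pt "0 4 0 0 0 0 0"

```text
clock: 4.9
tcp_pos: [0.5639, -0.0354, 0.024]
orientation: [-1.865, -2.528, 0.001]
contact_force: [-3.0, -1.5, 6.6]
grip_width: -0.0003
gripper_force: 3.1
```

```bash
python3 g.py -38 0 24 0
```

```text
t 4.9 fix [-39.2   1. ] z 24.0 Ffix [-3.27 -0.58] 6.6 w -0.0002790753360424365 3.089006971567869
ydeg 0.09 tilt [-0. -0. -1.] j [-0.37  0.62  0.42  1.99 -0.42  0.62  0.63]
goal [565.4 -36.1] shift [-1.   1.2  0. ] turn [-0.    -0.     0.002]
```

>>> step_arm --pt "0 1 0 0 0 0 0" --pt "0 2 0 0 0 0 0" --pt "0 3 0 0 0 0 0" --pt "0 3 0 0 0 0 0"

```text
clock: 5.3
tcp_pos: [0.5654, -0.035, 0.0239]
orientation: [-1.864, -2.526, 0.003]
contact_force: [-7.8, -2.0, 10.0]
grip_width: -0.0002
gripper_force: 5.6
```

```bash
python3 g.py -38 0 24 0
```

```text
t 5.3 fix [-37.6   1. ] z 23.9 Ffix [-8.08  0.38] 10.01 w -0.0002005664706319942 5.626052655279636
ydeg 0.06 tilt [-0.003 -0.    -1.   ] j [-0.37  0.62  0.42  1.98 -0.42  0.62  0.63]
goal [565.4 -36.1] shift [-1.  -0.4 -0.1] turn [-0.003 -0.001  0.001]
```

>>> step_arm --pt "0 1 0 0 0 0 0" --pt "0 2 0 0 0 0 0" --pt "0 2 0 0 0 0 0" --pt "0 2 0 0 0 0 0"

```text
clock: 5.7
tcp_pos: [0.5656, -0.0349, 0.0239]
orientation: [-1.863, -2.523, 0.006]
contact_force: [-13.1, -2.3, 14.5]
grip_width: 0.0001
gripper_force: 8.6
```

```bash
python3 g.py -110 0 24 0
```

```text
t 5.7 fix [-37.5   1. ] z 23.9 Ffix [-13.16   1.63] 14.52 w 0.00014167322633005215 8.643811717629433
ydeg 0.02 tilt [-0.006 -0.    -1.   ] j [-0.37  0.62  0.42  1.98 -0.42  0.63  0.63]
goal [496.6 -57.2] shift [ -1.  -72.5   0.3] turn [-0.006 -0.002  0.   ]
```

The bar is against the stop: 13 N with no further motion. I'll back off and raise the tool.

>>> step_arm --pt "0 -10 0 0 0 0 0" --pt "0 -30 0 0 0 0 0" --pt "0 -40 -40 0 0 0 0" --pt "0 -40 -90 0 0 0 0" --pt "0 -40 -140 0 0 0 0" --pt "0 -40 -160 0 0 0 40" --pt "0 -40 -160 0 0 0 40"

```text
clock: 6.4
tcp_pos: [0.5333, -0.0453, 0.1872]
orientation: [1.861, 2.524, 0.009]
contact_force: [-0.4, 0.2, -0.5]
grip_width: 0.0282
gripper_force: 0.0
```

```bash
python3 g.py -30 -176.6 180 -30;  python3 - <<'E'
from bench import r
import cv2,numpy as np
from h import *
t=r.grab_frame('top')['image'][...,::-1][175:335,350:550]
s=r.grab_frame('side')['image'][...,::-1][260:420,330:530]
cv2.imwrite('pics/c3.png',cv2.resize(np.hstack([t,s]),None,fx=2,fy=2,interpolation=cv2.INTER_CUBIC))
E
```

```text
t 6.4 fix [-71.3   0.6] z 187.2 Ffix [-0.33  0.32] -0.48 w 0.02822541663621881 0.0
ydeg 0.13 tilt [ 0.008  0.001 -1.   ] j [-0.51  0.33  0.59  1.97 -0.23  0.9   0.5 ]
goal [ 624.9 -202.5] shift [-177.3   40.9    7.8] turn [ 0.008 -0.001  0.526]
```

View pics/c3.png

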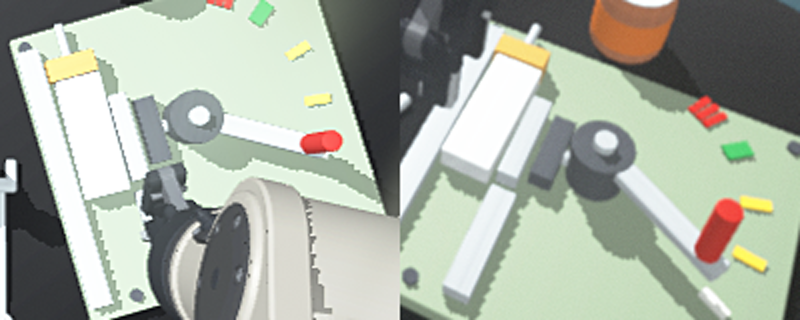

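The bar (near (85,140) in the left crop) now touches the brass stop, and the lever is still at home. Next I'll move above the handle.

>>> step_arm --pt "-50 12 5 0 0 0.13 60" --pt "-100 24 5 0 0 0.26 60" --pt "-145 35 5 0 0 0.4 60" --pt "-177 41 8 0.008 0 0.526 60" --pt "-177 41 8 0.008 0 0.526 60" --pt "-177 41 8 0.008 0 0.526 60"

```text
clock: 7.1
tcp_pos: [0.6208, -0.2028, 0.1729]
orientation: [-2.453, -1.952, 0.015]
contact_force: [-1.1, -0.2, -0.4]
grip_width: 0.06
gripper_force: 0.0
```

```bash
python3 g.py -30 -176.6 66 -30
```

```text
t 7.1 fix [ -34.  -175.7] z 172.9 Ffix [-1.15  0.16] -0.41 w 0.06003045450237689 0.0
ydeg -30.06 tilt [-0.012 -0.    -1.   ] j [-0.25  0.59  0.69  1.69 -0.42  1.03  0.35]
goal [ 624.9 -202.5] shift [  1.5   5.1 106.9] turn [-0.011  0.003 -0.001]
```

>>> step_arm --pt "1 4 0 -0.011 0.003 0 60" --pt "1 4 30 -0.011 0.003 0 60" --pt "1 4 55 -0.011 0.003 0 60" --pt "1 4 80 -0.011 0.003 0 60" --pt "1 4 105 -0.011 0.003 0 60" --pt "1 4 105 -0.011 0.003 0 60"

```text
clock: 7.7
tcp_pos: [0.6227, -0.1993, 0.0669]
orientation: [-2.452, -1.958, -0.0]
contact_force: [-0.6, -0.9, -0.4]
grip_width: 0.06
gripper_force: 0.0
```

```bash
python3 g.py -30 -176.6 66 -30;  python3 - <<'E'
from bench import r
import cv2,numpy as np
t=r.grab_frame('top')['image'][...,::-1][175:325,400:550]
s=r.grab_frame('side')['image'][...,::-1][290:440,400:550]
cv2.imwrite('pics/c4.png',cv2.resize(np.hstack([t,s]),None,fx=2.6,fy=2.6,interpolation=cv2.INTER_CUBIC))
E
```

```text
t 7.7 fix [ -31.2 -172.9] z 66.9 Ffix [-0.78 -0.66] -0.44 w 0.060031983410033615 0.0
ydeg -29.89 tilt [-0.002  0.003 -1.   ] j [-0.2   0.71  0.6   1.76 -0.52  0.84  0.42]
goal [ 624.9 -202.5] shift [-2.6  2.9  0.9] turn [-0.003 -0.003  0.002]
```

View pics/c4.png

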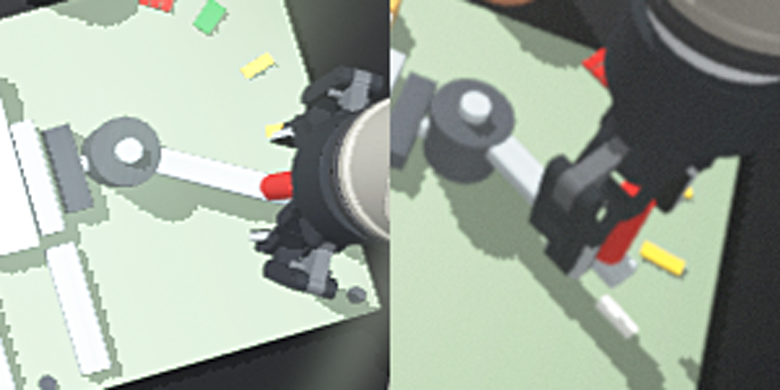

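The red handle (near (277,187) in the left crop) stands between the two open fingers. I'll centre on it and close.

>>> step_arm --pt "-2.5 3 0 0 0 0 60" --pt "-2.5 3 0 0 0 0 12" --pt "-2.5 3 0 0 0 0 12" --pt "-2.5 3 0 0 0 0 12" --pt "-2.5 3 0 0 0 0 12" --pt "-2.5 3 0 0 0 0 12" --grip_force 50

```text
clock: 8.4
tcp_pos: [0.627, -0.2056, 0.071]
orientation: [2.457, 1.956, 0.004]
contact_force: [-3.9, 2.0, 5.9]
grip_width: 0.0166
gripper_force: 48.6
```

```bash
python3 g.py -30 -176.6 66 -30; python3 - <<'E'
import numpy as np
# arc in tool frame at lever start: tool y = tangent, tool x = towards pivot, R=100
for a in np.arange(.1,1.25,.1):print(a.round(1),(100*(1-np.cos(a))).round(1),(100*np.sin(a)).round(1),'turn z',-a.round(1))
E
```

```text
t 8.4 fix [ -28.9 -180.1] z 71.0 Ffix [-3.16  3.03] 5.88 w 0.016602664638408027 48.55424523353577
ydeg -30.06 tilt [ 0.003  0.001 -1.   ] j [-0.19  0.71  0.6   1.75 -0.52  0.85  0.42]
goal [ 624.9 -202.5] shift [ 2.5 -2.7  5. ] turn [ 0.003 -0.002 -0.001]
0.1 0.5 10.0 turn z -0.1
0.2 2.0 19.9 turn z -0.2
0.3 4.5 29.6 turn z -0.3
0.4 7.9 38.9 turn z -0.4
0.5 12.2 47.9 turn z -0.5
0.6 17.5 56.5 turn z -0.6
0.7 23.5 64.4 turn z -0.7
0.8 30.3 71.7 turn z -0.8
0.9 37.8 78.3 turn z -0.9
1.0 46.0 84.1 turn z -1.0
1.1 54.6 89.1 turn z -1.1
1.2 63.8 93.2 turn z -1.2
```

>>> step_arm --pt "0 0 0 0 0 0 12" --pt "0 0 0 0 0 0 12"

```text
clock: 8.6
tcp_pos: [0.627, -0.2055, 0.071]
orientation: [2.457, 1.956, 0.004]
contact_force: [-3.1, 1.5, 5.4]
grip_width: 0.0169
gripper_force: 48.6
```

```bash
python3 g.py -30 -176.6 66 -30;  python3 - <<'E'
from bench import r
import cv2,numpy as np
t=r.grab_frame('top')['image'][...,::-1][175:325,400:550]
s=r.grab_frame('side')['image'][...,::-1][290:440,400:550]
cv2.imwrite('pics/c5.png',cv2.resize(np.hstack([t,s]),None,fx=2.6,fy=2.6,interpolation=cv2.INTER_CUBIC))
E
```

```text
t 8.6 fix [ -28.9 -180.1] z 71.0 Ffix [-2.52  2.35] 5.4 w 0.016877101791930908 48.55459213256836
ydeg -30.05 tilt [ 0.003  0.001 -1.   ] j [-0.19  0.71  0.6   1.75 -0.52  0.85  0.42]
goal [ 624.9 -202.5] shift [ 2.5 -2.7  5. ] turn [ 0.003 -0.002 -0.001]
```

View pics/c5.png

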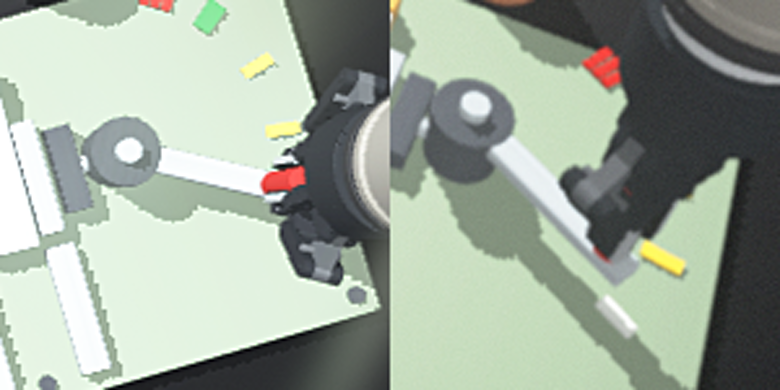

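The handle is gripped squarely, and the lever is still at home. I'll swing it along the arc.

>>> step_arm --pt "0.1 5 0 0 0 -0.05 12" --pt "0.5 10 0 0 0 -0.1 12" --pt "1.1 15 0 0 0 -0.15 12" --pt "2 20 0 0 0 -0.2 12" --pt "3.1 24.7 0 0 0 -0.25 12" --pt "4.5 29.6 0 0 0 -0.3 12" --pt "6.1 34.3 0 0 0 -0.35 12" --pt "7.9 38.9 0 0 0 -0.4 12"

```text
clock: 9.5
tcp_pos: [0.6666, -0.206, 0.071]
orientation: [2.018, 2.407, 0.004]
contact_force: [-4.8, 1.7, 7.3]
grip_width: 0.0169
gripper_force: 48.8
```

```bash
cat >> g.py <<'E'
    o=r.get_obs();c,s=np.cos(Y),np.sin(Y);q=np.array([[c,s],[-s,c]])@(np.array(o['tcp_pos'][:2])*1000-O)-[20,-90]
    print('radius',np.hypot(*q),'lever~',np.arctan2(q[1],q[0])+2*np.pi/3)
E
python3 g.py
```

```text
t 9.5 fix [   8.8 -192.2] z 71.0 Ffix [-4.08  3.  ] 7.29 w 0.016927080546884927 48.76480042934418
ydeg -7.03 tilt [ 0.002  0.002 -1.   ] j [-0.12  0.73  0.5   1.64 -0.43  0.88  0.73]
radius 102.83078069677804 lever~ 0.4149520555662085
```

>>> step_arm --pt "0.1 5 0 0 0 -0.05 12" --pt "0.5 10 0 0 0 -0.1 12" --pt "1.1 15 0 0 0 -0.15 12" --pt "2 20 0 0 0 -0.2 12" --pt "3.1 24.7 0 0 0 -0.25 12" --pt "4.5 29.6 0 0 0 -0.3 12" --pt "6.1 34.3 0 0 0 -0.35 12" --pt "7.9 38.9 0 0 0 -0.4 12"

```text
clock: 10.3
tcp_pos: [0.7031, -0.1915, 0.071]
orientation: [1.5, 2.76, 0.003]
contact_force: [-6.5, 3.0, 5.3]
grip_width: 0.0169
gripper_force: 48.8
```

```bash
python3 g.py
```

```text
t 10.3 fix [  48. -189.] z 71.0 Ffix [-5.36  4.81] 5.33 w 0.016868616883029396 48.76506507396698
ydeg 15.86 tilt [ 0.001  0.002 -1.   ] j [-0.07  0.76  0.4   1.55 -0.35  0.91  1.02]
radius 102.89577022514297 lever~ 0.79879682489067
```

>>> step_arm --pt "0.1 5 0 0 0 -0.05 12" --pt "0.5 10 0 0 0 -0.1 12" --pt "1.1 15 0 0 0 -0.15 12" --pt "2 20 0 0 0 -0.2 12" --pt "3.1 24.7 0 0 0 -0.25 12" --pt "4.5 29.6 0 0 0 -0.3 12" --pt "6.1 34.3 0 0 0 -0.35 12" --pt "7.9 38.9 0 0 0 -0.4 12"

```text
clock: 11.1
tcp_pos: [0.7302, -0.1665, 0.071]
orientation: [-0.924, -3.003, 0.002]
contact_force: [-7.3, -2.3, 5.7]
grip_width: 0.0166
gripper_force: 49.1
```

```bash
python3 g.py
```

```text
t 11.1 fix [  81.3 -173.1] z 71.0 Ffix [-7.7  -0.07] 5.74 w 0.016595494269832117 49.13740575313568
ydeg 38.69 tilt [-0.    -0.001 -1.   ] j [-0.05  0.77  0.3   1.48 -0.26  0.93  1.3 ]
radius 103.23048594436736 lever~ 1.1590628726725005
```

>>> step_arm --pt "0 1.5 0 0 0 0 12" --pt "0 1.5 0 0 0 0 12" --pt "0 1.5 0 0 0 0 12" --pt "0 1.5 0 0 0 0 12" --pt "0 1.5 0 0 0 0 12"

```text
clock: 11.6
tcp_pos: [0.7305, -0.1662, 0.071]
orientation: [-0.928, -3.001, 0.004]
contact_force: [-7.9, -2.7, 6.6]
grip_width: 0.0168
gripper_force: 49.3
```

```bash
python3 g.py;  python3 - <<'E'
from bench import r
import cv2,numpy as np
t=r.grab_frame('top')['image'][...,::-1][155:305,350:550]
s=r.grab_frame('side')['image'][...,::-1][260:410,330:530]
cv2.imwrite('pics/c6.png',cv2.resize(np.hstack([t,s]),None,fx=2,fy=2,interpolation=cv2.INTER_CUBIC))
E
```

```text
t 11.6 fix [  81.6 -172.9] z 71.0 Ffix [-8.37 -0.21] 6.57 w 0.01675743949334119 49.250423312187195
ydeg 38.55 tilt [-0.001 -0.002 -1.   ] j [-0.05  0.77  0.3   1.48 -0.26  0.93  1.3 ]
radius 103.26908021483436 lever~ 1.1628088473305878
```

View pics/c6.png

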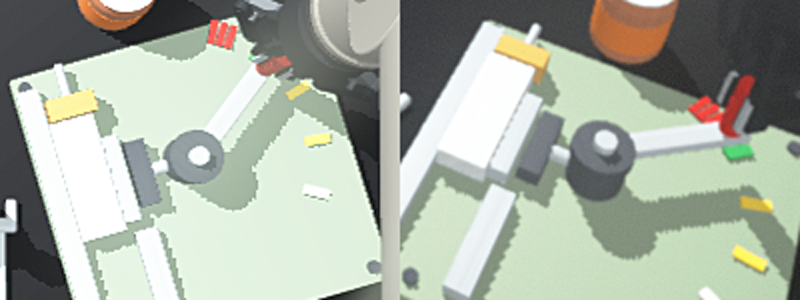

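The lever now points at the green mark (around (737,150) in the right half). The jaw presses on the bar, the bar sits against the stop, and the handle is still gripped.

```bash
python3 -c "
from bench import r
print(r.hand_in())"
```

```text
the job is handed in; nothing more can be done
None
```

The job is handed in: the bar is home against the brass stop, and the gripper is still holding the lever in the third (green) notch at about 1.16 rad by tool position, with the jaw on the bar; the hand-in gave no verdict.

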